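Start the hold-down knobs without forcing a crossed thread

ROBOT

A 6-joint arm with a two-finger parallel gripper is mounted at the origin on a cart in front of the work surface, level with it; the furniture and walls round the work are solid. World frame = base frame: x ahead of the robot, y to its left, z up, the work surface at z = 0. Lengths are in mm, angles in rad, forces in N, time in s.
With the tool pointing down it reaches from about 300 to 775 mm from the base axis. Payload 14.6 kg.
Tool frame: the origin (TCP) lies at the centre of the arm's flange, where the gripper is bolted on; the fingertips stand 199 mm ahead of it and the grasp point (between the pads) lies 180 mm ahead of it; z points along the fingers, y is the line along which they close (so a half turn about z gives the same grasp; the last joint's range is limited). The gripper opens to 94 mm and grips with 3 to 60 N. Pads are 16 mm wide; open, the fingers measure 119 mm over their backs; the gripper's body (75 mm by 177 mm) begins 78 mm behind the grasp point.
Start: joints at [-1.34, 0.3, 1.521, -0, 1.321, -0.067], TCP at [161.373, -525.785, 404.646] pointing down, gripper open.
Joint ranges: [-3.03, 3.03], [-0.79, 2.21], [0.23, 2.52], [-1.04, 4.18], [0, 3.07], [-2.55, 2.55]. Speed limits (rad/s): [2.22, 2.22, 2.57, 3.14, 3.14, 3.14].

INTERFACE

Orientations are given as [roll, pitch, yaw] about the fixed x, y, z axes, in that order (R = Rz(yaw) Ry(pitch) Rx(roll)).
In Python, from cell import manip, optics, workorder gives the robot as it stands.
- The arm moves only by the tool step_arm, never from a script. Its argument "increments" is a list that holds one entry, the list of rows, each a list of 7 numbers: the turn, a rotation vector about the tool's x, y, z as a fraction of full scale, then the shift along the tool's x, y, z as a fraction of full scale, then the closure, from -1 (fully open) to 1 (shut). In form: [[[wx, wy, wz, tx, ty, tz, fingers], ...]]. A call has 1 to 5 rows; each row shifts and turns the commanded pose from where the row before left it, along the tool's axes as they then stand; what a row does not reach is not made up. Full scale, the value 1, is 40 mm for a shift and 45 degrees for a turn. A row lasts 1/10 s, in which the tool goes at most 50 mm and 8.59 degrees, less where a joint would pass 70% of its speed; a pose out of reach is approached as far as the arm can. A call with a number of a shift or a turn outside -1 to 1 is refused whole. A call with a gripper value outside its range is refused whole. The fingers move at their own pace and stop on an object; "newtons" is the grip in N (left out, the last holds). Time passes only in rows, so rows that do not move let the fingers close. It gives the time, the measured TCP pose, the force, the opening and the grip force at its end, in the units of the state.
- manip.read_state(): the state, without advancing time (a new reading comes with each control period).
- optics.camera(name): name is "scene" or "top" or "wrist"; returns a dict with "frame" (420x560x3 uint8, red, green, blue), "range_z" (420x560 float32, mm along the optical axis (not along the pixel's ray), 0 where there is no reading), "mtx" (3x3 intrinsics, pixels), "distortion" ([k1, k2, p1, p2, k3] as OpenCV has them; the pictures are not rectified), "cam_to_world" (4x4, takes a point from camera to world coordinates). Camera axes: x right, y down, z forward; pixel columns grow to the right and rows downward; lengths in mm; the calibration is good to about 2 mm. A picture is of the moment at which its call begins.
- workorder.sign_off(): hands the job in; it is judged then, once.
The state is a dict: "clock": time; "joints": joint angles; "qd": joint speeds; "effort": joint torques, N m; "eef_pos": TCP position; "eef_rot": TCP orientation; "wrist_force": force on the tool from outside, world axes, zero at the start; "moment": the same for the moment, N m; "finger_gap": finger opening in mm; "finger_force": force on a finger pad.
Only numpy, scipy, OpenCV 4.12 (cv2) and the standard library are available. Lean on these libraries where they do the work, as an engineer would, in place of code of your own. Each camera call takes 0.05 s, during which the arm holds its last target. There are 200 camera calls.

TASK

Secure the heel-cutting die: the hold-down strap over it has two black hand knobs, each only just started, and you must try both by turning them clockwise gently. Run a knob that keeps turning freely all the way home; but if a knob turns stiff early, within the first third of a turn, its thread is crossed: stop at once without forcing it and turn it back anticlockwise fully out to its stop. Let go of both knobs when done, and leave the things standing around the clamp where they are.

Things in the scene. Friction and masses are not known exactly. Their poses are not given: they have to be found in the camera images.
- clamp: Hold-down clamp fixed to the table: dark steel plate 116 (x) x 250 (y) x 12 mm, two aluminium posts at y = +75 and -75 mm, a steel strap 40 x 196 mm (top 52 mm above the table) over both posts and over a ring-shaped heel die in the middle. Origin: centre of the plate's underside, on the table; z up, y along the strap from right knob to left knob. Knob axes are vertical, at the post centres.
- left_grip (a point): Centre of the left knob's head (at +y of the clamp): upright black cylinder 40 mm across its ribs (38 mm core), 24 mm tall, a white radial line on its flat top. The point is on the turning axis, half-way up the head, 84 mm above the table when out, 79.2 mm when home. The neck below is 22 mm across. Nothing else stands above 60 mm within 60 mm of the axis.
- right_grip (a point): The same for the right knob (at -y of the clamp), 150 mm from the left one; alike in every way to look at.
- left_knob (a joint): Turn of the left knob in rad, growing clockwise seen from above (screwing in): 0 = fully out against its stop, 3.2 = fully home (hard stop). It sinks 1.5 mm per rad and stays where it is left. Starts at 0.15 to 0.5. A sound thread resists with about 0.035 N m (plus 0.012 per rad/s) all the way. Which thread is crossed cannot be seen and changes.
- right_knob (a joint): The same for the right knob.
- left_thread: Start of the left thread, hidden in the post on the knob's axis, turns with the knob. A crossed thread turns freely at first; from a point between 1.0 and 1.4 rad its resistance rises like a spring, 1.1 N m per rad. It is damaged at about 0.57 N m above the free resistance, some 0.5 rad past that point. Let go while stiff, it springs back to that point.
- right_thread: The same for the right knob.
- tin: Bystander: small round metal tin of eyelets, 62 mm across, 20 mm tall, standing behind the clamp; origin at its underside.
- chalk_stick: Bystander: white chalk stick, 11 x 50 x 11 mm, lying in front of the clamp; origin at its underside.
- thread_spool: Bystander: spool of thread, 36 mm across, 45 mm tall, standing to the left of the clamp; origin at its underside.

How it is judged:
By the outcome, as a careful person would: the job done as asked, in the order asked, and still so for the second after the job is handed in, with the robot touching nothing.
It also fails if it takes over 72 s, if anything falls off the work surface, if the arm or the gripper's body presses on something with over 40 N, if the wrist force passes 120 N, or if a joint passes its speed limit or range.

## Working session

There is one attempt and no reset: what is moved stays moved. The work goes in short steps, Python scripts to look and compute and a tool call to move; the robot and the scene stay as the last step left them, time stands still between calls to the robot, and variables do not carry over. Pictures are saved under pics/ and viewed, at most 10 in all, crops included, and the job is handed in when it is done.

Besides the shell and the picture viewer there is one more tool, called after "Request:" as name(argument=value, ...), one argument or row to a line, values as JSON. step_arm: Moves the arm, as the interface text tells. Its arguments: {"type":"object","properties":{"increments":{"type":"array","items":{"type":"array","items":{"type":"array","items":{"type":"number"}}}},"newtons":{"type":"number"}},"required":["increments"]}

```bash
mkdir -p pics
python3 - <<'E'
from cell import manip, optics
import cv2,numpy as np
s=manip.read_state();print({k:np.round(v,3).tolist() for k,v in s.items()})
for n in("top","scene"):
    c=optics.camera(n);cv2.imwrite(f"pics/{n}0.png",c["frame"][:,:,::-1]);np.savez(f"{n}0.npz",**c)
    print(n,c["mtx"].round(1).tolist(),c["distortion"],c["cam_to_world"].round(3).tolist())
E
```

```text
{'clock': 0.0, 'joints': [-1.34, 0.3, 1.522, 0.0, 1.321, -0.067], 'qd': [0.002, 0.0, -0.001, -0.001, 0.001, 0.0], 'effort': [-0.001, -53.18, -35.274, 0.071, 0.024, -0.0], 'eef_pos': [161.373, -525.762, 404.088], 'eef_rot': [-3.14, -0.0, 0.298], 'wrist_force': [-0.746, -0.393, -0.17], 'moment': [0.051, 0.027, 0.004], 'finger_force': 0.0, 'finger_gap': 93.767}
top [[538.6, 0.0, 287.4], [0.0, 538.6, 209.9], [0.0, 0.0, 1.0]] [-0.00516191  0.          0.          0.          0.        ] [[0.137, -0.968, 0.208, 394.787], [-0.991, -0.134, 0.032, 7.044], [-0.003, -0.21, -0.978, 899.725], [0.0, 0.0, 0.0, 1.0]]
scene [[455.1, 0.0, 278.9], [0.0, 455.1, 203.3], [0.0, 0.0, 1.0]] [-0.07065759  0.          0.          0.          0.        ] [[-0.844, -0.409, 0.348, 269.511], [-0.537, 0.623, -0.569, 498.893], [0.016, -0.667, -0.745, 698.445], [0.0, 0.0, 0.0, 1.0]]
```

View pics/top0.png

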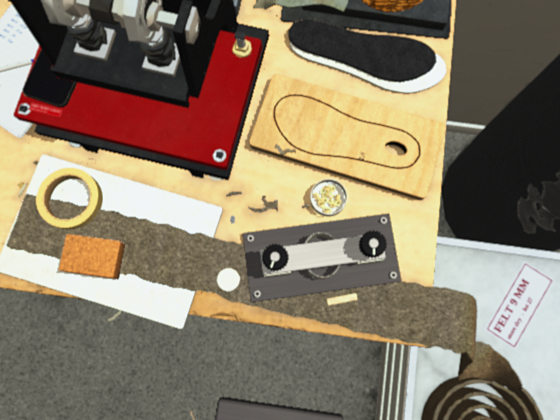

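The top view shows the clamp at about (320,258), with the left knob at (275,258), the right knob at (373,244), the tin at (327,197), the chalk at (342,298) and the spool at (228,279).

```bash
cat > h.py <<'E'
import cv2,numpy as np
def cloud(c):
    h,w=c["range_z"].shape;v,u=np.mgrid[:h,:w]
    p=cv2.undistortPoints(np.stack([u,v],-1).reshape(-1,1,2).astype(np.float64),c["mtx"],c["distortion"]).reshape(h,w,2)
    z=c["range_z"];P=np.dstack([p*z[...,None],z]);T=c["cam_to_world"]
    return P@T[:3,:3].T+T[:3,3]
def plane(c,px,z):
    p=cv2.undistortPoints(np.array(px,float).reshape(-1,1,2),c["mtx"],c["distortion"]).reshape(-1,2)
    T=c["cam_to_world"];d=np.c_[p,np.ones(len(p))]@T[:3,:3].T
    return T[:3,3]+d*((z-T[2,3])/d[:,2])[:,None]
E
python3 - <<'E'
from h import *
c=np.load("top0.npz");W=cloud(c);f=c["frame"]
for name,(u,v) in dict(left=(275,258),right=(373,244)).items():
    m=np.zeros(f.shape[:2],bool);m[v-22:v+22,u-22:u+22]=1
    k=m&(W[...,2]>80)&(W[...,2]<110);P=W[k]
    (cc,r)=cv2.minEnclosingCircle(P[:,:2].astype(np.float32))
    print(name,len(P),P.mean(0).round(1),np.median(P[:,2]).round(1),np.round(cc,1),round(r,1))
    b=(m&k)
    vv,uu=np.nonzero(b);q=plane(c,np.c_[uu,vv],95.5);cc,r=cv2.minEnclosingCircle(q[:,:2].astype(np.float32));print(" plane",q.mean(0).round(1),np.round(cc,1),round(r,1))
    w=k&(f.min(2)>130);print(" white",W[w].mean(0).round(1))
m=(W[...,2]>60)&(W[...,1]>-200)&(W[...,1]<120)&(W[...,0]>150)&(W[...,0]<430)
n,_,st,ce=cv2.connectedComponentsWithStats(m.astype(np.uint8))
for s in st[1:]:
  if s[4]>40: print(s)
for n,p,z in(("spool",(228,279),45),("tin",(327,197),20),("chalk",(342,298),11)):print(n,plane(c,p,z).round(1))
c=np.load("scene0.npz");W=cloud(c)
k=(W[...,2]>82)&(W[...,2]<105)&(W[...,0]>250)&(W[...,0]<420)&(abs(W[...,1]+60)<140)
n,l,st,ce=cv2.connectedComponentsWithStats(k.astype(np.uint8))
for i in range(1,n):
  if st[i,4]>60:
    t=(l==i)&(W[...,2]>92);print("scene",st[i],W[t].mean(0).round(1))
f=cv2.resize(np.load("top0.npz")["frame"][190:320,210:420],None,fx=3.5,fy=3.5,interpolation=2);cv2.imwrite("pics/crop.png",f[:,:,::-1])
E
```

```text
left 554 [492.5  42.2  95.7] 96.1 [493.2  42.6] 20.3
 plane [492.6  42.2  95.5] [492.5  42.6] 20.7
 white [491.1  42.   96.8]
right 567 [ 532.3 -101.    95.8] 96.6 [ 533.2 -101.5] 20.3
 plane [ 532.4 -101.    95.5] [ 532.5 -101. ] 21.0
 white [ 530.6 -102.2   97.4]
spool [[453.1 112.5  45. ]]
tin [[612.9 -27.2  20. ]]
chalk [[450.4 -72.4  11. ]]
```

View pics/crop.png

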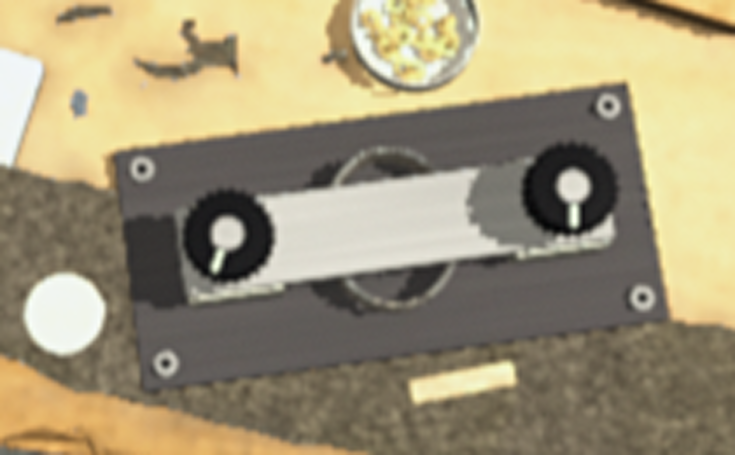

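View pics/scene0.png

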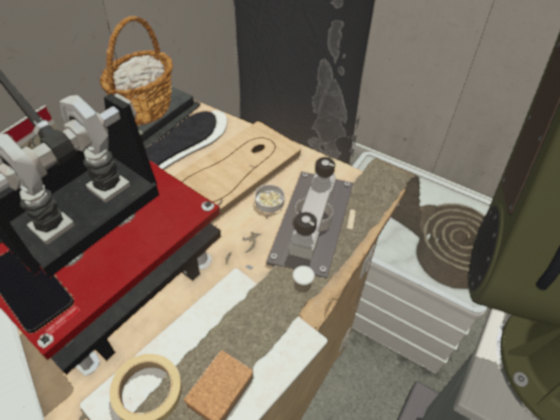

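Run:
```python
from h import *
for n in("top0","scene0"):
    W=cloud(np.load(n+".npz")).reshape(-1,3)
    for x in range(100,800,100): print(n,x,[int(W[(abs(W[:,0]-x)<50)&(abs(W[:,1]-y)<50),2].max(initial=-999)) for y in range(-600,301,100)])
```

```text
top0 100 [-999, -999, -999, -999, -785, -683, -678, -676, -680, -771]
top0 200 [-999, -999, -314, -273, -679, -678, -675, -678, -680, -773]
top0 300 [-359, -265, -266, -177, -774, -775, -775, -773, -772, -772]
top0 400 [-359, -267, -273, 12, 16, 16, 899, 49, 21, 49]
top0 500 [-358, -359, -358, 12, 20, 100, 101, 99, 22, 47]
top0 600 [-354, -354, -352, -353, 27, 98, 25, 152, 147, 147]
top0 700 [-269, -83, -365, -367, 28, 28, 29, 146, 357, 348]
scene0 100 [-788, -781, -779, -357, -679, -271, 105, 295, 1, -999]
scene0 200 [-365, -268, -270, -269, -682, 461, 459, 434, -4, -999]
scene0 300 [-363, -270, -260, -184, -778, 462, -778, -999, -999, -999]
scene0 400 [-362, -267, -245, 8, 12, 12, 13, 46, 20, 45]
scene0 500 [-999, -999, -999, 8, 16, 98, 97, 96, 20, 45]
scene0 600 [-357, -999, -999, -999, 24, 96, 22, 149, 144, 144]
scene0 700 [212, 231, -999, -999, 25, 25, 26, 144, 360, 359]
```

The scene view shows the knobs at (306,223) and (325,167), with free space above the path. The press sits behind and to the left.

Request:
step_arm(
  increments=[
    [[0,0,0,0.8,-0.495,0,-1],[0,0,0,0.8,-0.495,0,-1],[0,0,0,0.8,-0.495,0,-1],[0,0,0,0.8,-0.495,0,-1],[0,0,0,0.8,-0.495,0,-1]],
  ],
  newtons=12,
)

```text
clock: 0.6
eef_pos: [286.0, -382.9, 404.5]
eef_rot: [-3.141, 0.0, 0.298]
wrist_force: [0.3, -1.0, 0.1]
finger_gap: 93.9
finger_force: 0.0
```

Request:
step_arm(
  increments=[
    [[0,0,0,0.8,-0.495,0,-1],[0,0,0,0.8,-0.495,0,-1],[0,0,0,0.8,-0.495,0,-1],[0,0,0,0.8,-0.495,0,-1],[0,0,0,0.8,-0.495,0,-1]],
  ],
)

```text
clock: 1.1
eef_pos: [409.9, -241.3, 404.5]
eef_rot: [-3.141, 0.0, 0.298]
wrist_force: [0.0, -0.2, 0.6]
finger_gap: 93.8
finger_force: 0.0
```

Request:
step_arm(
  increments=[
    [[0,0,0,0.8,-0.495,0,-1],[0,0,0,0.8,-0.495,0,-1],[0,0,0,0.8,-0.495,0,-1],[0,0,0,0.8,-0.495,0,-1],[0,0,0,0.8,-0.495,0,-1]],
  ],
)

```text
clock: 1.6
eef_pos: [533.9, -99.6, 404.4]
eef_rot: [-3.141, 0.0, 0.298]
wrist_force: [0.0, -0.7, -0.4]
finger_gap: 94.2
finger_force: 0.0
```

Request:
step_arm(
  increments=[
    [[0,0,-0.19,0,0,0.15,-1],[0,0,-0.19,0,0,0.15,-1],[0,0,-0.19,0,0,0.15,-1],[0,0,-0.19,0,0,0.15,-1],[0,0,-0.19,0,0,0.15,-1]],
  ],
)

```text
clock: 2.1
eef_pos: [533.1, -101.0, 374.1]
eef_rot: [-3.141, 0.0, 1.05]
wrist_force: [-0.3, -0.4, 0.1]
finger_gap: 93.9
finger_force: 0.0
```

Request:
step_arm(
  increments=[
    [[0,0,-0.19,0,0,0.15,-1],[0,0,-0.19,0,0,0.15,-1],[0,0,-0.19,0,0,0.15,-1],[0,0,-0.19,0,0,0.15,-1],[0,0,-0.19,0,0,0.15,-1]],
  ],
)

```text
clock: 2.6
eef_pos: [533.1, -101.0, 344.1]
eef_rot: [-3.141, -0.0, 1.796]
wrist_force: [0.3, 0.3, 0.3]
finger_gap: 94.2
finger_force: 0.0
```

Request:
step_arm(
  increments=[
    [[0,0,-0.19,0,0,0.1,-1],[0,0,-0.19,0,0,0.1,-1],[0,0,-0.19,0,0,0,-1],[0,0,-0.19,0,0,0,-1],[0,0,-0.19,0,0,0,-1]],
  ],
)

```text
clock: 3.1
eef_pos: [533.1, -101.0, 336.3]
eef_rot: [-3.141, -0.001, 2.542]
wrist_force: [0.3, 1.2, -0.3]
finger_gap: 93.8
finger_force: 0.0
```

Request:
step_arm(
  increments=[
    [[0,0,-0.19,0,0,0,-1],[0,0,-0.19,0,0,0,-1],[0,0,0,0,0,0,-1]],
  ],
)

```text
clock: 3.4
eef_pos: [533.1, -101.0, 336.4]
eef_rot: [-3.142, -0.001, 2.837]
wrist_force: [0.2, 0.3, -0.1]
finger_gap: 93.8
finger_force: 0.0
```

Run:
```python
from cell import manip, optics
from h import *
s=manip.read_state();print({k:np.round(v,3).tolist() for k,v in s.items()})
c=optics.camera("wrist");cv2.imwrite("pics/w1.png",c["frame"][:,:,::-1]);np.savez("w1.npz",**c)
W=cloud(c);k=(W[...,2]>90)&(W[...,2]<102)&(np.hypot(W[...,0]-532.4,W[...,1]+101.2)<30)
P=W[k];print(len(P),P.mean(0).round(1));cc,r=cv2.minEnclosingCircle(P[:,:2].astype(np.float32));print(np.round(cc,1),r)
```

```text
{'clock': 3.4, 'joints': [-0.255, 0.349, 1.622, 0.0, 1.171, -1.521], 'qd': [-0.001, -0.002, 0.0, 0.002, 0.0, 0.188], 'effort': [-0.004, -53.708, -32.993, -0.026, 0.076, -2.948], 'eef_pos': [533.065, -101.01, 336.395], 'eef_rot': [-3.142, -0.001, 2.837], 'wrist_force': [0.25, 0.334, -0.056], 'moment': [0.092, -0.109, -0.015], 'finger_force': 0.0, 'finger_gap': 93.757}
2801 [ 530.9 -100.7   95.1]
[ 532.3 -101.3] 20.541202545166016
```

View pics/w1.png

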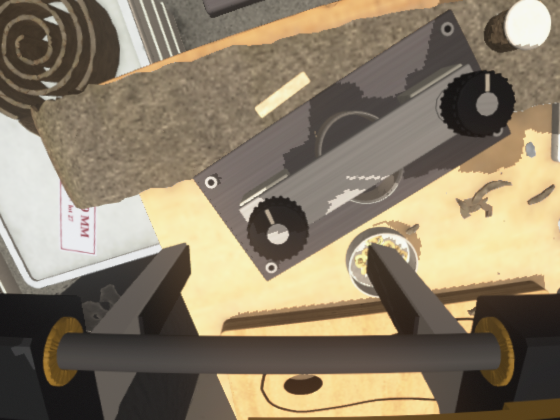

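The wrist view shows the right knob at (277,230), centred between the fingers, so I descend and grip it.

Request:
step_arm(
  increments=[
    [[0,0,0,0,0,0.36,-1],[0,0,0,0,0,0.36,-1],[0,0,0,0,0,0.36,-1],[0,0,0,0,0,0.36,-1],[0,0,0,0,0,0.36,-1]],
  ],
)

```text
clock: 3.95
eef_pos: [533.1, -101.0, 263.8]
eef_rot: [3.142, -0.0, 2.832]
wrist_force: [0.6, 0.4, 0.3]
finger_gap: 93.8
finger_force: 0.0
```

Request:
step_arm(
  increments=[
    [[0,0,0,0,0,0,1],[0,0,0,0,0,0,1],[0,0,0,0,0,0,1],[0,0,0,0,0,0,1],[0,0,0,0,0,0,1]],
  ],
  newtons=12,
)

```text
clock: 4.45
eef_pos: [533.2, -101.0, 265.1]
eef_rot: [3.142, 0.001, 2.835]
wrist_force: [0.4, 0.6, -0.6]
finger_gap: 57.1
finger_force: 0.0
```

Request:
step_arm(
  increments=[
    [[0,0,0,0,0,0,1],[0,0,0,0,0,0,1],[0,0,0,0,0,0,1]],
  ],
)

```text
clock: 4.75
eef_pos: [533.1, -101.3, 264.8]
eef_rot: [-3.141, 0.0, 2.835]
wrist_force: [-1.9, -2.0, 2.1]
finger_gap: 37.9
finger_force: 12.0
```

```bash
cat > st.py <<'E'
from cell import manip
import numpy as np
s=manip.read_state();print({k:np.round(s[k],3).tolist() for k in("clock","joints","eef_pos","eef_rot","wrist_force","moment","finger_gap","finger_force")}, s["effort"][5])
print("Mz mean",np.mean([manip.read_state()["moment"][2] for _ in range(20)]).round(3))
E
python3 st.py
```

```text
{'clock': 4.75, 'joints': [-0.255, 0.441, 1.679, -0.001, 1.021, -1.519], 'eef_pos': [533.074, -101.255, 264.831], 'eef_rot': [-3.141, 0.0, 2.835], 'wrist_force': [-1.929, -1.966, 2.109], 'moment': [-0.21, 0.091, -0.027], 'finger_gap': 37.89, 'finger_force': 12.0} -0.003118102249572985
Mz mean -0.027
```

Request:
step_arm(
  increments=[
    [[0,0,0.18,0,0,0.005,1],[0,0,0.18,0,0,0.005,1],[0,0,0.18,0,0,0.005,1]],
  ],
)

```text
clock: 5.05
eef_pos: [533.0, -101.3, 264.2]
eef_rot: [-3.141, 0.0, 2.405]
wrist_force: [-2.0, -3.7, 2.1]
finger_gap: 37.6
finger_force: 12.0
```

```bash
python3 st.py
```

```text
{'clock': 5.05, 'joints': [-0.255, 0.442, 1.68, -0.001, 1.02, -1.089], 'eef_pos': [533.043, -101.347, 264.172], 'eef_rot': [-3.141, 0.0, 2.405], 'wrist_force': [-2.045, -3.688, 2.078], 'moment': [-0.733, 0.26, 0.024], 'finger_gap': 37.623, 'finger_force': 11.995} -2.9270631819963455
Mz mean 0.024
```

Request:
step_arm(
  increments=[
    [[0,0,0.1,0,0,0.003,1]],
  ],
)

```text
clock: 5.15
eef_pos: [533.0, -101.4, 264.1]
eef_rot: [-3.141, 0.0, 2.326]
wrist_force: [-2.4, -4.6, 2.4]
finger_gap: 37.8
finger_force: 12.0
```

```bash
python3 st.py
```

```text
{'clock': 5.15, 'joints': [-0.255, 0.442, 1.68, -0.001, 1.02, -1.011], 'eef_pos': [533.025, -101.363, 264.061], 'eef_rot': [-3.141, 0.0, 2.326], 'wrist_force': [-2.403, -4.646, 2.393], 'moment': [-0.759, 0.201, 0.066], 'finger_gap': 37.766, 'finger_force': 11.999} -0.5543604120612144
Mz mean 0.066
```

Request:
step_arm(
  increments=[
    [[0,0,0.1,0,0,0.003,1],[0,0,0.1,0,0,0.003,1]],
  ],
)

```text
clock: 5.35
eef_pos: [533.0, -101.4, 263.8]
eef_rot: [-3.141, 0.001, 2.172]
wrist_force: [-2.7, -4.6, 2.2]
finger_gap: 37.8
finger_force: 12.0
```

```bash
python3 st.py
```

```text
{'clock': 5.35, 'joints': [-0.255, 0.442, 1.68, -0.001, 1.019, -0.856], 'eef_pos': [533.009, -101.394, 263.817], 'eef_rot': [-3.141, 0.001, 2.172], 'wrist_force': [-2.653, -4.611, 2.239], 'moment': [-0.792, 0.271, 0.005], 'finger_gap': 37.805, 'finger_force': 11.998} -1.5980515256524086
Mz mean 0.005
```

Request:
step_arm(
  increments=[
    [[0,0,0.1,0,0,0.003,1],[0,0,0.1,0,0,0.003,1]],
  ],
)

```text
clock: 5.55
eef_pos: [533.0, -101.4, 263.6]
eef_rot: [-3.141, 0.001, 2.015]
wrist_force: [-2.0, -5.3, 2.1]
finger_gap: 37.6
finger_force: 12.0
```

```bash
python3 st.py
```

```text
{'clock': 5.55, 'joints': [-0.255, 0.443, 1.68, -0.001, 1.019, -0.699], 'eef_pos': [532.996, -101.407, 263.604], 'eef_rot': [-3.141, 0.001, 2.015], 'wrist_force': [-2.008, -5.266, 2.09], 'moment': [-0.807, 0.366, 0.058], 'finger_gap': 37.631, 'finger_force': 11.998} -1.6049862653017044
Mz mean 0.058
```

Request:
step_arm(
  increments=[
    [[0,0,0.1,0,0,0.003,1],[0,0,0.1,0,0,0.003,1]],
  ],
)

```text
clock: 5.75
eef_pos: [533.0, -101.4, 263.4]
eef_rot: [-3.141, 0.001, 1.857]
wrist_force: [-3.4, -4.7, 2.8]
finger_gap: 37.8
finger_force: 12.0
```

```bash
python3 st.py
```

```text
{'clock': 5.75, 'joints': [-0.255, 0.443, 1.68, -0.001, 1.019, -0.542], 'eef_pos': [532.963, -101.434, 263.357], 'eef_rot': [-3.141, 0.001, 1.857], 'wrist_force': [-3.423, -4.673, 2.829], 'moment': [-0.95, 0.598, 0.126], 'finger_gap': 37.847, 'finger_force': 11.998} -1.558370366692543
Mz mean 0.126
```

Request:
step_arm(
  increments=[
    [[0,0,0.08,0,0,0.002,1]],
  ],
)

```text
clock: 5.85
eef_pos: [533.0, -101.4, 263.3]
eef_rot: [-3.141, 0.001, 1.795]
wrist_force: [-3.0, -4.5, 3.6]
finger_gap: 38.0
finger_force: 12.0
```

```bash
python3 st.py
```

```text
{'clock': 5.85, 'joints': [-0.255, 0.443, 1.68, -0.001, 1.018, -0.479], 'eef_pos': [532.969, -101.441, 263.337], 'eef_rot': [-3.141, 0.001, 1.795], 'wrist_force': [-3.044, -4.496, 3.567], 'moment': [-0.988, 0.569, 0.117], 'finger_gap': 37.965, 'finger_force': 11.999} -0.9074457921087742
Mz mean 0.117
```

Request:
step_arm(
  increments=[
    [[0,0,0.1,0,0,0.003,1]],
  ],
)

```text
clock: 5.95
eef_pos: [533.0, -101.4, 263.2]
eef_rot: [-3.141, 0.001, 1.717]
wrist_force: [-4.3, -4.9, 4.1]
finger_gap: 37.7
finger_force: 12.0
```

```bash
python3 st.py
python3 - <<'E'
from cell import optics
from h import *
c=optics.camera("top");cv2.imwrite("pics/t2.png",cv2.resize(c["frame"][190:320,210:420,::-1],None,fx=3.5,fy=3.5,interpolation=2))
c=optics.camera("wrist");cv2.imwrite("pics/w2.png",c["frame"][:,:,::-1])
E
```

```text
{'clock': 5.95, 'joints': [-0.255, 0.443, 1.68, -0.001, 1.018, -0.401], 'eef_pos': [532.961, -101.438, 263.21], 'eef_rot': [-3.141, 0.001, 1.717], 'wrist_force': [-4.313, -4.923, 4.148], 'moment': [-1.008, 0.792, 0.221], 'finger_gap': 37.663, 'finger_force': 11.998} -1.6604505479335785
Mz mean 0.221
```

View pics/w2.png

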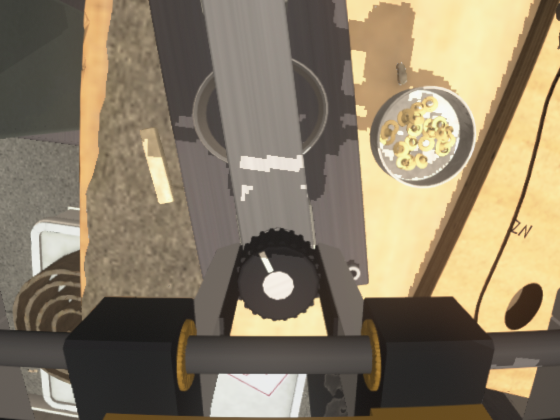

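The white line keeps its place relative to the fingers, from (277,285) to (263,253), so the grip isn't slipping. The moment is rising, so I hold still and read it again at rest.

Request:
step_arm(
  increments=[
    [[0,0,0,0,0,0,1]],
  ],
)

```text
clock: 6.15
eef_pos: [533.0, -101.4, 263.2]
eef_rot: [-3.141, 0.001, 1.719]
wrist_force: [-3.6, -4.9, 3.1]
finger_gap: 37.6
finger_force: 12.0
```

```bash
python3 st.py|tail -1
```

```text
Mz mean 0.173
```

Request:
step_arm(
  increments=[
    [[0,0,0,0,0,0,1]],
  ],
)

```text
clock: 6.25
eef_pos: [532.9, -101.4, 263.2]
eef_rot: [-3.141, 0.001, 1.719]
wrist_force: [-3.9, -4.2, 3.2]
finger_gap: 37.7
finger_force: 12.0
```

```bash
python3 st.py|tail -1
```

```text
Mz mean 0.132
```

Request:
step_arm(
  increments=[
    [[0,0,0.08,0,0,0.002,1]],
  ],
)

```text
clock: 6.35
eef_pos: [532.9, -101.5, 263.2]
eef_rot: [-3.141, 0.001, 1.657]
wrist_force: [-3.5, -4.9, 4.3]
finger_gap: 37.6
finger_force: 12.0
```

```bash
python3 st.py|tail -1
```

```text
Mz mean 0.3
```

Request:
step_arm(
  increments=[
    [[0,0,0,0,0,0,1]],
  ],
)

```text
clock: 6.45
eef_pos: [533.0, -101.5, 263.2]
eef_rot: [-3.141, 0.001, 1.655]
wrist_force: [-4.6, -4.7, 3.6]
finger_gap: 37.9
finger_force: 12.0
```

```bash
python3 st.py|tail -1
```

```text
Mz mean 0.213
```

The right thread is crossed: 0.30 N m and rising. I turn it back anticlockwise.

Request:
step_arm(
  increments=[
    [[0,0,-0.18,0,0,-0.005,1],[0,0,-0.18,0,0,-0.005,1],[0,0,-0.18,0,0,-0.005,1],[0,0,-0.18,0,0,-0.005,1],[0,0,-0.18,0,0,-0.005,1]],
  ],
)

```text
clock: 6.95
eef_pos: [533.0, -101.4, 264.1]
eef_rot: [-3.141, 0.0, 2.369]
wrist_force: [-1.2, -4.4, 2.0]
finger_gap: 37.6
finger_force: 12.0
```

Request:
step_arm(
  increments=[
    [[0,0,-0.18,0,0,-0.005,1],[0,0,-0.18,0,0,-0.005,1],[0,0,-0.18,0,0,-0.005,1],[0,0,-0.1,0,0,-0.003,1],[0,0,-0.1,0,0,-0.003,1]],
  ],
)

```text
clock: 7.45
eef_pos: [533.1, -101.3, 265.0]
eef_rot: [-3.141, 0.0, 2.948]
wrist_force: [-1.2, -2.6, 3.3]
finger_gap: 38.2
finger_force: 12.0
```

```bash
python3 st.py
```

```text
{'clock': 7.45, 'joints': [-0.255, 0.441, 1.679, -0.0, 1.022, -1.632], 'eef_pos': [533.07, -101.26, 265.009], 'eef_rot': [-3.141, 0.0, 2.948], 'wrist_force': [-1.202, -2.632, 3.264], 'moment': [-0.375, 0.174, -0.047], 'finger_gap': 38.224, 'finger_force': 12.0} 1.4907210320234299
Mz mean -0.047
```

Request:
step_arm(
  increments=[
    [[0,0,-0.1,0,0,-0.003,1]],
  ],
)

```text
clock: 7.55
eef_pos: [533.0, -101.2, 265.1]
eef_rot: [-3.141, -0.0, 3.026]
wrist_force: [-5.2, -4.0, 0.5]
finger_gap: 37.6
finger_force: 12.0
```

```bash
python3 st.py|tail -1
```

```text
Mz mean -0.296
```

Request:
step_arm(
  increments=[
    [[0,0,-0.1,0,0,-0.003,1]],
  ],
)

```text
clock: 7.65
eef_pos: [533.0, -101.3, 265.0]
eef_rot: [-3.141, -0.0, 3.104]
wrist_force: [-2.1, -3.5, -1.3]
finger_gap: 38.0
finger_force: 12.0
```

```bash
python3 st.py|tail -1
```

```text
Mz mean -0.379
```

The right knob is out against its stop (-0.3 N m). I release it and go to the left knob.

Request:
step_arm(
  increments=[
    [[0,0,0,0,0,0,-1],[0,0,0,0,0,0,-1],[0,0,0,0,0,0,-1],[0,0,0,0,0,0,-1],[0,0,0,0,0,0,-1]],
  ],
)

```text
clock: 8.15
eef_pos: [533.1, -101.0, 265.0]
eef_rot: [3.142, 0.0, 3.101]
wrist_force: [1.1, -0.1, 1.0]
finger_gap: 74.1
finger_force: 0.0
```

Request:
step_arm(
  increments=[
    [[0,0,0,0,0,-0.36,-1],[0,0,0,0,0,-0.36,-1],[0,0,0,0,0,-0.36,-1],[0,0,0,0,0,-0.36,-1],[0,0,0,0,0,-0.36,-1]],
  ],
)

```text
clock: 8.65
eef_pos: [533.1, -101.0, 339.2]
eef_rot: [-3.141, 0.002, 3.102]
wrist_force: [0.2, 0.4, -0.3]
finger_gap: 93.6
finger_force: 0.0
```

Request:
step_arm(
  increments=[
    [[0,0,0,0.23,0.71,0,-1],[0,0,0,0.23,0.71,0,-1],[0,0,0,0.23,0.71,0,-1],[0,0,0,0.23,0.71,0,-1],[0,0,0,0.23,0.71,0,-1]],
  ],
)

```text
clock: 9.15
eef_pos: [492.3, 43.8, 338.6]
eef_rot: [3.141, 0.002, 3.101]
wrist_force: [-0.7, 0.8, 0.2]
finger_gap: 93.8
finger_force: 0.0
```

Request:
step_arm(
  increments=[
    [[0,0,0,0,0,0,-1]],
  ],
)

```text
clock: 9.25
eef_pos: [492.1, 45.0, 338.6]
eef_rot: [3.141, 0.002, 3.104]
wrist_force: [-0.5, -0.2, -0.3]
finger_gap: 93.7
finger_force: 0.0
```

```bash
python3 st.py
python3 - <<'E'
from cell import optics
from h import *
c=optics.camera("wrist");cv2.imwrite("pics/w3.png",c["frame"][:,:,::-1])
W=cloud(c)
for x,y in((492.5,42.4),(532.4,-101.2)):
    k=(W[...,2]>88)&(W[...,2]<102)&(np.hypot(W[...,0]-x,W[...,1]-y)<30);P=W[k]
    print(len(P),np.round(cv2.minEnclosingCircle(P[:,:2].astype(np.float32))[0],1),np.median(P[:,2]))
    d=(W[...,2]<160)&(W[...,2]>120)&(np.hypot(W[...,0]-492,W[...,1]-42)<140)
print("tall near",d.sum(),np.hypot(W[d][:,0]-492,W[d][:,1]-42).min() if d.any() else None)
E
```

```text
{'clock': 9.25, 'joints': [0.017, 0.244, 1.755, 0.0, 1.141, -1.516], 'eef_pos': [492.069, 45.045, 338.599], 'eef_rot': [3.141, 0.002, 3.104], 'wrist_force': [-0.481, -0.16, -0.269], 'moment': [0.028, -0.152, 0.011], 'finger_gap': 93.667, 'finger_force': 0.0} 0.8949360251426697
Mz mean 0.011
2770 [491.6  43.7] 94.78128991466926
1768 [ 531.7 -100.8] 95.28176384741656
tall near 1331 42.91691292308468
```

View pics/w3.png

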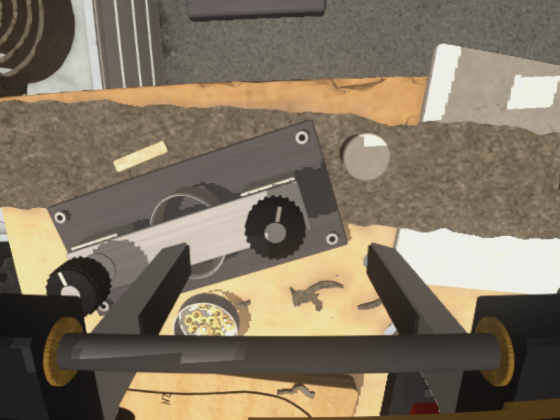

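The wrist view shows the left knob at (276,227), roughly centred. I check that the press clears the gripper body's sweep while the arm settles.

Request:
step_arm(
  increments=[
    [[0,0,0,0,0,0,-1],[0,0,0,0,0,0,-1]],
  ],
)

```text
clock: 9.5
eef_pos: [493.0, 42.0, 337.5]
eef_rot: [-3.142, 0.001, 3.101]
wrist_force: [-0.1, -1.0, -0.3]
finger_gap: 93.7
finger_force: 0.0
```

```bash
python3 st.py|head -1
python3 - <<'E'
from h import *
for n in("top0","scene0"):
    W=cloud(np.load(n+".npz")).reshape(-1,3);d=np.hypot(W[:,0]-492,W[:,1]-43)
    k=(W[:,2]>110)&(W[:,2]<400)&(d<220)
    i=np.argsort(d[k])[[0,5,20]] if k.sum()>20 else [];print(n,k.sum(),d[k][i].round(),W[k][i].round())
E
```

```text
{'clock': 9.5, 'joints': [0.011, 0.247, 1.754, -0.0, 1.14, -1.519], 'eef_pos': [493.016, 41.966, 337.482], 'eef_rot': [-3.142, 0.001, 3.101], 'wrist_force': [-0.067, -1.009, -0.34], 'moment': [0.023, -0.118, -0.02], 'finger_gap': 93.67, 'finger_force': 0.0} -0.006327755399979651
top0 2527 [146. 147. 148.] [[609. 130. 140.]
 [610. 130. 143.]
 [608. 136. 127.]]
scene0 1768 [147. 148. 151.] [[610. 132. 131.]
 [611. 132. 140.]
 [609. 138. 133.]]
```

Request:
step_arm(
  increments=[
    [[0,0,0,0,0.002,0.36,-1],[0,0,0,0,0.002,0.36,-1],[0,0,0,0,0.002,0.36,-1],[0,0,0,0,0.002,0.36,-1],[0,0,0,0,0.002,0.36,-1]],
  ],
)

```text
clock: 10.0
eef_pos: [493.0, 42.3, 264.6]
eef_rot: [-3.142, 0.0, 3.1]
wrist_force: [0.3, -0.9, 0.0]
finger_gap: 93.9
finger_force: 0.0
```

Request:
step_arm(
  increments=[
    [[0,0,0,0,0,0,1],[0,0,0,0,0,0,1],[0,0,0,0,0,0,1],[0,0,0,0,0,0,1],[0,0,0,0,0,0,1]],
  ],
  newtons=12,
)

```text
clock: 10.5
eef_pos: [492.9, 43.1, 265.5]
eef_rot: [3.142, 0.001, 3.102]
wrist_force: [0.2, -0.1, -0.5]
finger_gap: 57.7
finger_force: 0.0
```

Request:
step_arm(
  increments=[
    [[0,0,0,0,0,0,1],[0,0,0,0,0,0,1],[0,0,0,0,0,0,1],[0,0,0,0,0,0,1]],
  ],
)

```text
clock: 10.9
eef_pos: [492.8, 43.1, 265.1]
eef_rot: [-3.141, 0.0, 3.102]
wrist_force: [-0.6, -0.3, 2.2]
finger_gap: 37.8
finger_force: 12.0
```

```bash
python3 st.py
```

```text
{'clock': 10.9, 'joints': [0.013, 0.348, 1.814, -0.0, 0.979, -1.518], 'eef_pos': [492.839, 43.079, 265.108], 'eef_rot': [-3.141, 0.0, 3.102], 'wrist_force': [-0.594, -0.341, 2.153], 'moment': [-0.128, -0.081, -0.039], 'finger_gap': 37.773, 'finger_force': 12.0} 0.0027042359579354525
Mz mean -0.039
```

Request:
step_arm(
  increments=[
    [[0,0,0.18,0,0,0.005,1],[0,0,0.18,0,0,0.005,1],[0,0,0.18,0,0,0.005,1],[0,0,0.1,0,0,0.003,1],[0,0,0.1,0,0,0.003,1]],
  ],
)

```text
clock: 11.4
eef_pos: [492.8, 43.0, 264.2]
eef_rot: [-3.141, 0.0, 2.517]
wrist_force: [-0.6, -2.9, 1.9]
finger_gap: 38.1
finger_force: 12.0
```

```bash
python3 st.py
```

```text
{'clock': 11.4, 'joints': [0.013, 0.349, 1.815, -0.001, 0.978, -0.933], 'eef_pos': [492.797, 42.952, 264.192], 'eef_rot': [-3.141, 0.0, 2.517], 'wrist_force': [-0.627, -2.918, 1.939], 'moment': [-0.617, 0.122, 0.037], 'finger_gap': 38.092, 'finger_force': 11.999} -1.497904434800148
Mz mean 0.037
```

Request:
step_arm(
  increments=[
    [[0,0,0.1,0,0,0.003,1],[0,0,0.1,0,0,0.003,1],[0,0,0.1,0,0,0.003,1]],
  ],
)

```text
clock: 11.7
eef_pos: [492.8, 42.9, 263.8]
eef_rot: [-3.141, 0.0, 2.282]
wrist_force: [-2.1, -3.7, 2.2]
finger_gap: 37.6
finger_force: 12.0
```

```bash
python3 st.py|tail -1
```

```text
Mz mean 0.038
```

Turned 0.82 so far.

Request:
step_arm(
  increments=[
    [[0,0,0.1,0,0,0.003,1],[0,0,0.1,0,0,0.003,1]],
  ],
)

```text
clock: 11.9
eef_pos: [492.8, 42.8, 263.6]
eef_rot: [-3.141, 0.0, 2.125]
wrist_force: [-2.8, -3.9, 3.2]
finger_gap: 37.7
finger_force: 12.0
```

```bash
python3 st.py|tail -1
```

```text
Mz mean 0.009
```

Request:
step_arm(
  increments=[
    [[0,0,0.1,0,0,0.003,1],[0,0,0.1,0,0,0.003,1]],
  ],
)

```text
clock: 12.1
eef_pos: [492.7, 42.8, 263.4]
eef_rot: [-3.141, 0.0, 1.968]
wrist_force: [-2.5, -4.8, 3.9]
finger_gap: 37.8
finger_force: 12.0
```

```bash
python3 st.py|tail -1
```

```text
Mz mean 0.072
```

Request:
step_arm(
  increments=[
    [[0,0,0.1,0,0,0.003,1],[0,0,0.1,0,0,0.003,1]],
  ],
)

```text
clock: 12.3
eef_pos: [492.7, 42.8, 263.1]
eef_rot: [-3.141, 0.001, 1.811]
wrist_force: [-3.3, -3.8, 3.7]
finger_gap: 37.7
finger_force: 12.0
```

```bash
python3 st.py|tail -1
```

```text
Mz mean 0.063
```

Request:
step_arm(
  increments=[
    [[0,0,0.1,0,0,0.003,1],[0,0,0.1,0,0,0.003,1]],
  ],
)

```text
clock: 12.5
eef_pos: [492.7, 42.8, 262.9]
eef_rot: [-3.14, 0.001, 1.653]
wrist_force: [-4.0, -4.5, 2.9]
finger_gap: 37.9
finger_force: 12.0
```

```bash
python3 st.py|tail -1
```

```text
Mz mean 0.076
```

Past 1.6 rad and still free, so the left thread is sound and I run it home.

Request:
step_arm(
  increments=[
    [[0,0,0.15,0,0,0.0045,1],[0,0,0.15,0,0,0.0045,1],[0,0,0.15,0,0,0.0045,1],[0,0,0.15,0,0,0.0045,1],[0,0,0.15,0,0,0.0045,1]],
  ],
)

```text
clock: 13.0
eef_pos: [492.5, 42.9, 262.0]
eef_rot: [-3.141, 0.001, 1.063]
wrist_force: [-4.7, -4.1, 4.6]
finger_gap: 37.8
finger_force: 12.0
```

Request:
step_arm(
  increments=[
    [[0,0,0.15,0,0,0.0045,1],[0,0,0.15,0,0,0.0045,1],[0,0,0.15,0,0,0.0045,1],[0,0,0.15,0,0,0.0045,1]],
  ],
)

```text
clock: 13.4
eef_pos: [492.5, 42.9, 261.2]
eef_rot: [-3.141, 0.002, 0.591]
wrist_force: [-6.4, -2.9, 5.6]
finger_gap: 37.9
finger_force: 12.0
```

```bash
python3 st.py
```

```text
{'clock': 13.4, 'joints': [0.013, 0.354, 1.817, -0.001, 0.973, 0.993], 'eef_pos': [492.479, 42.906, 261.22], 'eef_rot': [-3.141, 0.002, 0.591], 'wrist_force': [-6.357, -2.854, 5.555], 'moment': [-0.544, 1.172, 0.058], 'finger_gap': 37.906, 'finger_force': 11.997} -2.4297109991312027
Mz mean 0.058
```

Turned 2.51. The hard stop is 0.2 to 0.55 rad away.

Request:
step_arm(
  increments=[
    [[0,0,0.12,0,0,0.0035,1],[0,0,0.12,0,0,0.0035,1]],
  ],
)

```text
clock: 13.6
eef_pos: [492.5, 42.9, 260.9]
eef_rot: [-3.141, 0.002, 0.404]
wrist_force: [-5.8, -1.3, 5.7]
finger_gap: 37.9
finger_force: 12.0
```

```bash
python3 st.py|tail -1
```

```text
Mz mean -0.021
```

Request:
step_arm(
  increments=[
    [[0,0,0.12,0,0,0.0035,1]],
  ],
)

```text
clock: 13.7
eef_pos: [492.7, 43.1, 261.0]
eef_rot: [-3.142, 0.001, 0.31]
wrist_force: [0.9, 1.6, 2.3]
finger_gap: 37.6
finger_force: 12.0
```

```bash
python3 st.py|tail -1
```

```text
Mz mean 0.427
```

Request:
step_arm(
  increments=[
    [[0,0,0.12,0,0,0.0035,1]],
  ],
)

```text
clock: 13.8
eef_pos: [492.9, 43.2, 260.9]
eef_rot: [3.141, -0.0, 0.216]
wrist_force: [-2.9, 0.8, 3.0]
finger_gap: 37.4
finger_force: 12.0
```

```bash
python3 st.py|tail -1
```

```text
Mz mean 0.316
```

The left knob is home: 0.4 N m, with the pads slipping at the stop. I release it, retreat and check.

Request:
step_arm(
  increments=[
    [[0,0,0,0,0,0,-1],[0,0,0,0,0,0,-1],[0,0,0,0,0,0,-1],[0,0,0,0,0,0,-1],[0,0,0,0,0,0,-1]],
  ],
)

```text
clock: 14.3
eef_pos: [492.8, 43.1, 260.6]
eef_rot: [-3.142, 0.0, 0.22]
wrist_force: [0.2, -0.2, -1.0]
finger_gap: 74.6
finger_force: 0.0
```

Request:
step_arm(
  increments=[
    [[0,0,0,0,0,-0.5,-1],[0,0,0,0,0,-0.5,-1],[0,0,0,0,0,-0.5,-1],[0,0,0,0,0,-0.5,-1],[0,0,0,0,0,-0.5,-1]],
  ],
)

```text
clock: 14.8
eef_pos: [492.7, 43.1, 361.5]
eef_rot: [-3.142, 0.0, 0.22]
wrist_force: [0.4, 0.3, -0.2]
finger_gap: 93.7
finger_force: 0.0
```

Request:
step_arm(
  increments=[
    [[0,0,0,-0.8,0,0,-1],[0,0,0,-0.8,0,0,-1],[0,0,0,-0.8,0,0,-1],[0,0,0,0,0,0,-1],[0,0,0,0,0,0,-1]],
  ],
)

```text
clock: 15.3
eef_pos: [399.2, 22.2, 361.2]
eef_rot: [3.141, -0.001, 0.219]
wrist_force: [0.1, 0.2, -0.1]
finger_gap: 93.7
finger_force: 0.0
```

Run:
```python
from cell import optics
from h import *
c=optics.camera("wrist");W=cloud(c);f=c["frame"];cv2.imwrite("pics/w4.png",f[:,:,::-1])
for x,y in((492.3,43),(532.2,-101.3)):
    k=(W[...,2]>82)&(W[...,2]<104)&(np.hypot(W[...,0]-x,W[...,1]-y)<30);P=W[k]
    r=np.hypot(W[...,0]-x,W[...,1]-y);w=k&(f.min(2)>120)&(r>8)&(r<18);q=W[w].mean(0)
    print(len(P),np.median(P[:,2]).round(1),"line deg",np.degrees(np.arctan2(q[1]-y,q[0]-x)).round(1),w.sum())
c=np.load("top0.npz");W=cloud(c);f=c["frame"]
for x,y in((492.3,43),(532.2,-101.3)):
    r=np.hypot(W[...,0]-x,W[...,1]-y);w=(f.min(2)>120)&(r>8)&(r<18)&(W[...,2]>82);q=W[w].mean(0);print("before",np.degrees(np.arctan2(q[1]-y,q[0]-x)).round(1),w.sum())
```

```text
2834 90.7 line deg 14.3 76
3120 95.3 line deg -162.7 69
before 170.3 15
before -169.6 13
```

View pics/w4.png

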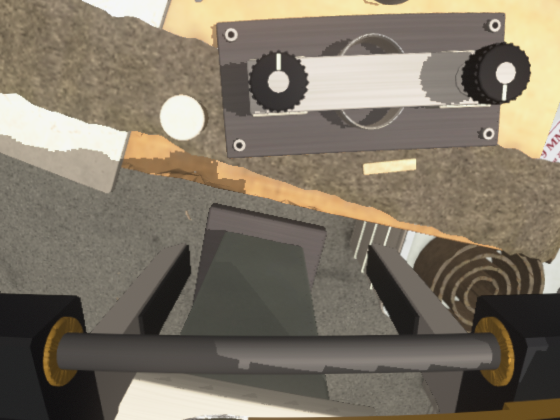

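The view shows the left knob at (279,81), 4.6 mm lower than the right one, with its white line at the home angle. The right knob at (505,72) has its line at the out angle. The chalk and spool are where they were.

```bash
python3 -c "
from cell import workorder;print(workorder.sign_off())"
```

```text
the job is handed in; nothing more can be done
None
```

The job is handed in: the left knob turned freely and is screwed fully home; the right thread was crossed, so I stopped at about 0.3 N m and turned that knob back out to its stop; both knobs are released and nothing around the clamp was touched.

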